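Put the graphite marble moulds back in their storage tray

ROBOT

A 6-joint arm with a two-finger parallel gripper is mounted at the origin on the work surface. World frame = base frame: x ahead of the robot, y to its left, z up, the work surface at z = 0. Lengths are in m, angles in degrees, forces in N, time in s.
With the tool pointing down it reaches from about 0.25 to 0.725 m from the base axis. Payload 9.7 kg.
Tool frame: the origin (TCP) lies between the finger pads; the fingertips stand 19 mm ahead of it and the grasp point (between the pads) is the TCP; z points along the fingers, y is the line along which they close (so a half turn about z gives the same grasp; the last joint's range is limited). The gripper opens to 85 mm and grips with 20 to 120 N. Pads are 22 mm wide; open, the fingers measure 114 mm over their backs; the gripper's body (76 mm by 85 mm) begins 54 mm behind the grasp point. The pads swing forward as they close: fully open they stand 13 mm farther back than shut.
Start: joints at [65.833, 4.979, 10.078, 95.1, 0, 90], TCP at [0.225, 0.502, 0.25] pointing down, gripper open.
Joint ranges: [-179.16, 179.16], [-48.56, 103.87], [-65.8, 70.77], [-126.05, 130.52], [-82.76, 87.17], [-180, 180]. Speed limits (degrees/s): [127.2, 127.2, 147.25, 180, 180, 180].

INTERFACE

Orientations are given as [roll, pitch, yaw] about the fixed x, y, z axes, in that order (R = Rz(yaw) Ry(pitch) Rx(roll)).
In Python, from workcell import telemetry, camera, calibration, workorder gives the robot as it stands.
- The arm moves only by the tool play_rows, never from a script. Its argument "increments" is a list of rows, each a list of 3 entries, a list of its own where there are three numbers: the shift along the tool's x, y, z in mm, then the turn, a rotation vector about the tool's x, y, z in degrees, then the closure, from 0 (fully open) to 1 (shut). In form: [[[x, y, z], [ax, ay, az], jaw], ...]. A call has 1 to 20 rows; each row is the pose to reach, as a shift and turn from the pose commanded when the call began, along the tool's axes at that moment; what a row does not reach only later rows make up. A row lasts 1/10 s, in which the tool goes at most 50 mm and 8.59 degrees, less where a joint would pass 70% of its speed; a pose out of reach is approached as far as the arm can. A call with a gripper value outside its range is refused whole. The fingers move at their own pace and stop on an object; "grip_force" is the grip in N (left out, the last holds). Time passes only in rows, so rows that repeat a pose let the fingers close. It gives the time, the measured TCP pose, the force, the opening and the grip force at its end, in the units of the state.
- telemetry.get_obs(): the state, without advancing time (a new reading comes with each control period).
- camera(name): name is "side" or "top"; returns (picture, depth): 480x640x3 uint8, red, green, blue; 480x640 float32, m along the optical axis (not along the pixel's ray), 0 where there is no reading.
- calibration(name): a dict with "vertical_fov" (degrees; the focal length in pixels is half the picture's height over the tangent of half this angle, whatever the lens; pixels are square), "cx", "cy" (the principal point, pixels), "rvec" (rotation vector, rad) and "tvec" (3), from world to camera coordinates, as OpenCV has them. Camera axes: x right, y down, z forward; pixel columns grow to the right and rows downward; lengths in m; the calibration is good to about 2 mm. A picture is of the moment at which its call begins. calibration takes no time and is no camera call.
- workorder.job_done(): hands the job in; it is judged then, once.
The state is a dict: "time": time; "q": joint angles; "qd": joint speeds; "joint_efforts": joint torques, N m; "ee_pos": TCP position; "tcp_rot": TCP orientation; "wrist_force": force on the tool from outside, world axes, zero at the start; "torque": the same for the moment, N m; "opening": finger opening in m; "grasp_force": force on a finger pad.
Only numpy, scipy, OpenCV 4.12 (cv2) and the standard library are available. Lean on these libraries where they do the work, as an engineer would, in place of code of your own. Each camera call takes 0.05 s, during which the arm holds its last target. There are 200 camera calls.

TASK

Gather the three dished graphite marble moulds from the glassworking bench into the storage tray, each standing upright, dish up, fully down in the pocket of its own size. Graphite chips easily, so set each one down without dropping it or tipping it over. The flat-topped puck and the piece with the hole right through do not belong to the set: leave them, the paddle and the lighter where they are.

Things in the scene. Friction and masses are not known exactly. Their poses are not given: they have to be found in the camera images.
- mould_large_center (a point): The large marble mould: an upright dark-grey graphite cylinder, 56 mm in diameter and 42 mm tall, with a round bowl-shaped dish (43 mm wide, 17 mm deep, closed at the bottom) in its top face. Loose, stands on its flat base on the bench. The point is the cylinder's centre, half-way up (21 mm above its base, 21 mm below its top); z is the cylinder's axis, up.
- mould_medium_center (a point): The medium marble mould: an upright dark-grey graphite cylinder, 44 mm in diameter and 42 mm tall, with a round bowl-shaped dish (32 mm wide, 13 mm deep, closed at the bottom) in its top face. Loose, stands on its flat base on the bench. The point is the cylinder's centre, half-way up (21 mm above its base, 21 mm below its top); z is the cylinder's axis, up.
- mould_small_center (a point): The small marble mould: an upright dark-grey graphite cylinder, 32 mm in diameter and 42 mm tall, with a round bowl-shaped dish (21 mm wide, 9 mm deep, closed at the bottom) in its top face. Loose, stands on its flat base on the bench. The point is the cylinder's centre, half-way up (21 mm above its base, 21 mm below its top); z is the cylinder's axis, up.
- pocket_large_floor (a point): Pocket for the large mould: light-wood block 88 x 88 mm, fixed in the flat steel tray, top 19 mm above the bench; in it a round flat-floored recess 66 mm wide, 10 mm deep, mouth bevelled 4 mm. The three blocks (alike but for recess size) lie in one straight row, 92 mm apart, in any order. Point: centre of the recess floor, 9 mm above the bench; x along the row, z up.
- pocket_medium_floor (a point): Pocket for the medium mould: light-wood block 88 x 88 mm, fixed in the flat steel tray, top 19 mm above the bench; in it a round flat-floored recess 54 mm wide, 10 mm deep, mouth bevelled 4 mm. The three blocks (alike but for recess size) lie in one straight row, 92 mm apart, in any order. Point: centre of the recess floor, 9 mm above the bench; x along the row, z up.
- pocket_small_floor (a point): Pocket for the small mould: light-wood block 88 x 88 mm, fixed in the flat steel tray, top 19 mm above the bench; in it a round flat-floored recess 42 mm wide, 10 mm deep, mouth bevelled 4 mm. The three blocks (alike but for recess size) lie in one straight row, 92 mm apart, in any order. Point: centre of the recess floor, 9 mm above the bench; x along the row, z up.
- marver_puck_center (a point): Look-alike, stays where it is: flat marver puck, a dark-grey graphite cylinder 44 mm in diameter and 42 mm tall with a plain level top, no dish. Loose. The point is its centre, half-way up; z up.
- optic_mould_center (a point): Look-alike, stays where it is: optic mould, a dark-grey graphite cylinder 56 mm in diameter and 42 mm tall with a straight ribbed bore (41 mm wide, eight ribs) right through it, so that the bench shows at the bottom. Loose. The point is its centre, half-way up; z up.
- paddle_plate (a point): Bystander: graphite paddle lying on the bench, a flat plate 78 x 52 mm, 15 mm high, on a wooden handle 18 mm thick; 212 mm long in all. The point is the middle of the plate; the handle runs from it along -x to 173 mm. Loose.
- lighter_mid (a point): Bystander: long-nosed gas lighter lying on the bench, red handle 24 mm wide and 22 mm high, black barrel 10 mm thick, 234 mm long in all. The point is near its middle; x runs along it towards the barrel's tip (119 mm), -x to the handle's end (115 mm). Loose.
Things that resemble listed ones, but are neither listed nor needed, are in the scene too. What is shaped like the part that bears pocket_medium_floor but black is not meant.

How it is judged:
By the outcome, as a careful person would: the job done as asked, in the order asked, and still so for the second after the job is handed in, with the robot touching nothing.
It also fails if it takes over 102 s, if anything falls off the work surface, if the arm or the gripper's body presses on something with over 40 N, if the wrist force passes 120 N, or if a joint passes its speed limit or range.

## Working session

There is one attempt and no reset: what is moved stays moved. The work goes in short steps, Python scripts to look and compute and a tool call to move; the robot and the scene stay as the last step left them, time stands still between calls to the robot, and variables do not carry over. Pictures are saved under pics/ and viewed, at most 14 in all, crops included, and the job is handed in when it is done.

Besides the shell and the picture viewer there is one more tool, called after "Call:" in YAML: its name, and indented under it one key for each argument. play_rows: Moves the arm, as the interface text tells. Its arguments: {"type":"object","properties":{"increments":{"type":"array"},"grip_force":{"type":"number"}},"required":["increments"]}

```bash
ls; mkdir -p pics; cat > h.py <<'E'
import numpy as np, cv2
from workcell import telemetry, camera, calibration, workorder
def cal(n):
    c=calibration(n); f=240/np.tan(np.radians(c["vertical_fov"])/2)
    return f,c["cx"],c["cy"],cv2.Rodrigues(np.array(c["rvec"],float))[0],np.array(c["tvec"],float)
def world(n,u,v,z):
    f,cx,cy,R,t=cal(n); d=R.T@np.array([(u-cx)/f,(v-cy)/f,1.]); o=-R.T@t
    return o+d*(z-o[2])/d[2]
def cloud(n,depth):
    f,cx,cy,R,t=cal(n); v,u=np.mgrid[:480,:640]
    P=np.stack([(u-cx)/f*depth,(v-cy)/f*depth,depth],-1)
    return (P-t)@R
E
python3 - <<'E'
from h import *
for n in("top","side"):
    p,d=camera(n); cv2.imwrite(f"pics/{n}0.png",p[:,:,::-1]); np.savez(f"{n}0.npz",p=p,d=d)
    c=calibration(n); f,cx,cy,R,t=cal(n); print(n,c,-R.T@t,(d>0).mean())
print(telemetry.get_obs())
E
```

```text
pics
top {'vertical_fov': 46.62715246340838, 'cx': 312.7966291783313, 'cy': 242.75731018143173, 'rvec': array([ 2.16901151, -2.11206206,  0.22019557]), 'tvec': array([-0.05469027,  0.59531447,  1.25615246])} [ 0.36457508 -0.00614636  1.34251874] 0.9959212239583334
side {'vertical_fov': 54.12203285693291, 'cx': 317.89236589467674, 'cy': 242.75631728844417, 'rvec': array([ 1.99052054, -0.86047553,  0.49081929]), 'tvec': array([-0.41353438,  0.266026  ,  0.68069636])} [-0.04244026 -0.59601512  0.58999394] 0.99572265625
{'time': 0.1, 'q': array([6.58323010e+01, 5.00860324e+00, 1.00389701e+01, 9.51005741e+01,
       1.27300174e-03, 8.99996321e+01]), 'qd': array([ 0.01570968, -0.100361  ,  0.1999709 , -0.08579779,  0.03236351,
        0.06382426]), 'joint_efforts': array([-8.77083603e-04, -5.21561193e+01,  4.65652478e+01,  1.59347872e-02,
       -1.71517098e-05, -2.62756993e-05]), 'ee_pos': array([0.22509188, 0.50162271, 0.24964747]), 'tcp_rot': array([-1.79929793e+02, -1.27345160e-03,  1.55832667e+02]), 'wrist_force': array([-0.41048927, -0.09388699, -0.6475408 ]), 'torque': array([ 0.01283998, -0.03515085, -0.04609559]), 'grasp_force': 0.0, 'opening': 0.08529987184366943}
```

View pics/top0.png

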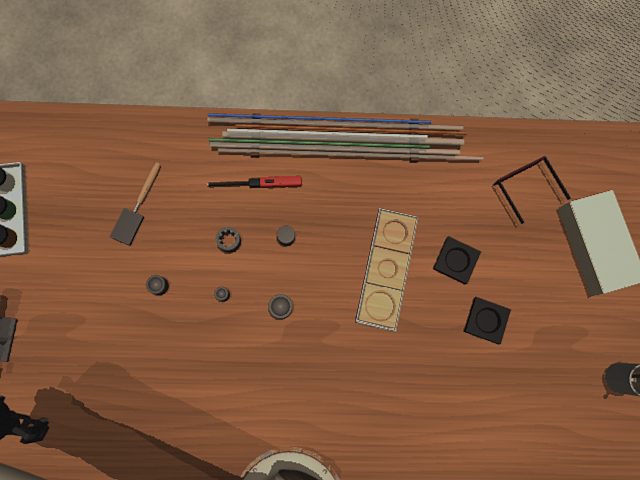

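View pics/side0.png

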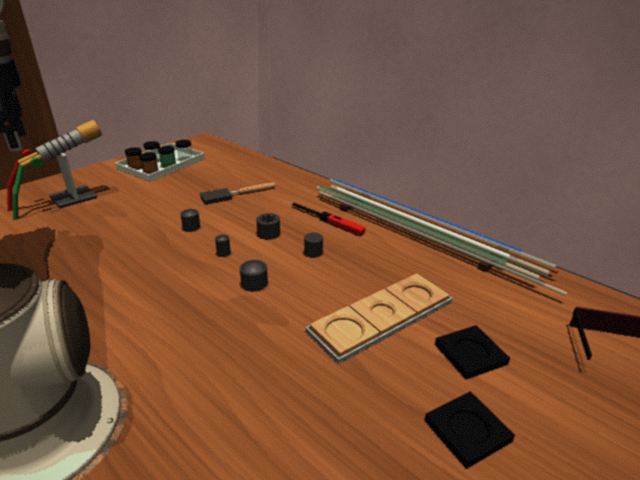

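The top view shows the moulds: medium (157,285), small (222,294) and large (280,306). The optic mould is at (228,239) and the flat puck at (286,235). The wood tray has its pockets at about (395,231) medium, (387,268) small and (380,306) large. The black blocks are decoys.

```bash
cat > meas.py <<'E'
from h import *
def objs(n,p,d,seeds,r=35):
    W=cloud(n,d)
    for k,(x,y) in seeds.items():
        near=np.hypot(W[...,0]-x,W[...,1]-y)<.05
        m=near&(W[...,2]>.034)&(W[...,2]<.05)
        pts=W[m]; 
        if len(pts)<8: print(k,"few");continue
        c,rad=cv2.minEnclosingCircle((pts[:,:2]*1000).astype(np.float32))
        print(k,n,"mean",pts[:,:2].mean(0).round(4),"circ",np.round(c,1),round(rad,1),"z",np.percentile(pts[:,2],[10,50,90]).round(4),len(pts))
E
python3 - <<'E'
from meas import *
px={"med":(157,285),"small":(222,294),"large":(280,306),"optic":(228,239),"puck":(286,235)}
s={k:world("top",*v,.042)[:2] for k,v in px.items()}
for n in("top","side"):
    D=np.load(n+"0.npz"); objs(n,D["p"],D["d"],s)
D=np.load("top0.npz"); p=D["p"]
hsv=cv2.cvtColor(p,cv2.COLOR_RGB2HSV)
roi=np.zeros((480,640),np.uint8); roi[195:345,340:430]=1
m=((hsv[...,2]>140)&(hsv[...,1]<140)).astype(np.uint8)*roi
c=max(cv2.findContours(m,0,2)[0],key=cv2.contourArea); r=cv2.minAreaRect(c); print(r)
q=np.array([world("top",*b,.019)[:2] for b in cv2.boxPoints(r)]); print(q.round(4),q.mean(0))
W=cloud("top",D["d"]); f=(roi>0)&(W[...,2]>.0155)&(W[...,2]<.03); P=(W[f][:,:2]*1000).astype(np.float32)
print("depth rect",cv2.minAreaRect(P))
for b in [(395,231),(387,268),(380,306)]: print(world("top",*b,.019).round(4))
cv2.imwrite("pics/crop.png",cv2.resize(p[200:340,130:430,::-1],None,fx=2.6,fy=2.6,interpolation=2))
E
```

```text
med top mean [0.491  0.3255] circ [491.2 325.4] 22.4 z [0.0353 0.0405 0.0451] 226
small top mean [0.4744 0.1726] circ [474.7 172.3] 16.4 z [0.036  0.0404 0.0447] 141
large top mean [0.4481 0.0344] circ [448.1  34. ] 27.9 z [0.0352 0.0407 0.0444] 282
optic top mean [0.6045 0.1643] circ [605.1 164.4] 28.8 z [0.0384 0.0421 0.0452] 267
puck top mean [0.6181 0.0265] circ [618.6  27.1] 22.2 z [0.0379 0.042  0.0455] 263
med side mean [0.4881 0.3215] circ [489.7 322.5] 23.3 z [0.0347 0.0398 0.0422] 146
small side mean [0.4716 0.1697] circ [472.7 170.6] 17.9 z [0.0351 0.0397 0.0423] 118
large side mean [0.445  0.0313] circ [446.4  32. ] 29.9 z [0.0352 0.04   0.0423] 307
optic side mean [0.6012 0.1609] circ [601.7 162.3] 30.7 z [0.0356 0.0404 0.0423] 228
puck side mean [0.6138 0.0223] circ [615.6  25.1] 23.0 z [0.0374 0.0412 0.0424] 196
((383.4659118652344, 288.41607666015625), (41.520084381103516, 78.94593048095703), 11.592175483703613)
[[ 0.4136 -0.1444]
 [ 0.6    -0.1809]
 [ 0.5824 -0.2798]
 [ 0.3965 -0.2408]] [ 0.49813709 -0.21147048]
depth rect ((546.3707885742188, -219.31825256347656), (97.27185821533203, 284.2248229980469), 78.53471374511719)
[ 0.6378 -0.2392  0.019 ]
[ 0.5464 -0.2197  0.019 ]
[ 0.4549 -0.203   0.019 ]
```

View pics/crop.png

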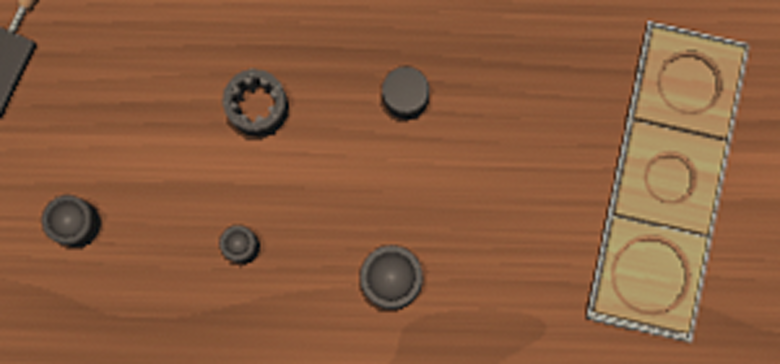

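The crop confirms the pocket order from far to near: medium (690,82), small (670,178), large (650,273). Dishes are visible in the three near cylinders.

```bash
cat > go.py <<'E'
import sys
from h import *
from scipy.spatial.transform import Rotation as Ro
def go(x,y,z,yaw=168.5):
    o=telemetry.get_obs(); R=Ro.from_euler("xyz",o["tcp_rot"],degrees=True)
    s=R.inv().apply(np.array([x,y,z])-o["ee_pos"]*1000)
    T=Ro.from_euler("xyz",[180,0,yaw],degrees=True)
    print("shift",s.round(1),"turn",(R.inv()*T).as_rotvec(degrees=True).round(2),"q6",o["q"][5].round(1),"t",o["time"])
if __name__=="__main__": go(*map(float,sys.argv[1:]))
E
python3 go.py 448 34 120
```

```text
shift [-394.8 -335.2  130. ] turn [-7.000e-02 -1.000e-02 -1.267e+01] q6 90.0 t 0.1
```

Call:
play_rows:
  increments:
    - [[-33, -28, 11], [0, 0, -1], 0]
    - [[-66, -56, 22], [0, 0, -2], 0]
    - [[-99, -84, 33], [0, 0, -3], 0]
    - [[-132, -112, 43], [0, 0, -4], 0]
    - [[-165, -140, 54], [0, 0, -5], 0]
    - [[-198, -168, 65], [0, 0, -6], 0]
    - [[-231, -196, 76], [0, 0, -7], 0]
    - [[-264, -224, 87], [0, 0, -8], 0]
    - [[-297, -252, 98], [0, 0, -9.5], 0]
    - [[-330, -280, 108], [0, 0, -10.5], 0]
    - [[-363, -308, 119], [0, 0, -11.5], 0]
    - [[-395, -335, 130], [0, 0, -12.7], 0]
    - [[-395, -335, 130], [0, 0, -12.7], 0]
    - [[-395, -335, 130], [0, 0, -12.7], 0]
    - [[-395, -335, 130], [0, 0, -12.7], 0]
    - [[-395, -335, 130], [0, 0, -12.7], 0]
    - [[-395, -335, 130], [0, 0, -12.7], 0]

```text
time: 1.8
ee_pos: [0.4483, 0.0354, 0.1206]
tcp_rot: [180.0, 0.0, 168.6]
wrist_force: [-0.5, -0.0, 0.1]
opening: 0.0855
grasp_force: 0.0
```

```bash
python3 go.py 448 34 34
```

```text
shift [ 0.1 -1.4 86.6] turn [0.01 0.03 0.13] q6 15.9 t 1.8
```

Call:
play_rows:
  increments:
    - [[0, -1, 15], [0, 0, 0], 0]
    - [[0, -1, 30], [0, 0, 0], 0]
    - [[0, -1, 45], [0, 0, 0], 0]
    - [[0, -1, 60], [0, 0, 0], 0]
    - [[0, -1, 74], [0, 0, 0], 0]
    - [[0, -1, 82], [0, 0, 0], 0]
    - [[0, -1, 86], [0, 0, 0], 0]
    - [[0, -1, 86], [0, 0, 0], 0]
    - [[0, -1, 86], [0, 0, 0], 0.15]
    - [[0, -1, 86], [0, 0, 0], 0.25]
    - [[0, -1, 86], [0, 0, 0], 0.35]
    - [[0, -1, 86], [0, 0, 0], 0.5]
    - [[0, -1, 86], [0, 0, 0], 0.6]
    - [[0, -1, 86], [0, 0, 0], 0.6]
    - [[0, -1, 86], [0, 0, 0], 0.6]
    - [[0, -1, 86], [0, 0, 0], 0.6]
  grip_force: 35

```text
time: 3.4
ee_pos: [0.4486, 0.0335, 0.0351]
tcp_rot: [180.0, 0.1, 168.5]
wrist_force: [-1.9, 0.8, 6.3]
opening: 0.055
grasp_force: 36.7
```

```bash
python3 go.py 456.2 -201 110
```

```text
shift [ -54.1 -228.3  -74.9] turn [0.01 0.07 0.03] q6 15.7 t 3.4
```

Call:
play_rows:
  increments:
    - [[0, 0, -10], [0, 0, 0], 0.6]
    - [[0, 0, -25], [0, 0, 0], 0.6]
    - [[0, 0, -45], [0, 0, 0], 0.6]
    - [[0, 0, -65], [0, 0, 0], 0.6]
    - [[-2, -10, -75], [0, 0, 0], 0.6]
    - [[-7, -30, -75], [0, 0, 0], 0.6]
    - [[-13, -55, -75], [0, 0, 0], 0.6]
    - [[-19, -80, -75], [0, 0, 0], 0.6]
    - [[-25, -105, -75], [0, 0, 0], 0.6]
    - [[-31, -130, -75], [0, 0, 0], 0.6]
    - [[-37, -155, -75], [0, 0, 0], 0.6]
    - [[-43, -180, -75], [0, 0, 0], 0.6]
    - [[-48, -203, -75], [0, 0, 0], 0.6]
    - [[-52, -219, -75], [0, 0, 0], 0.6]
    - [[-54, -228, -75], [0, 0, 0], 0.6]
    - [[-54, -228, -75], [0, 0, 0], 0.6]
    - [[-54, -228, -75], [0, 0, 0], 0.6]
    - [[-54, -228, -75], [0, 0, 0], 0.6]

```text
time: 5.2
ee_pos: [0.4558, -0.2001, 0.1093]
tcp_rot: [180.0, -0.0, 168.6]
wrist_force: [0.3, -0.2, -1.9]
opening: 0.0548
grasp_force: 37.7
```

```bash
python3 go.py 456.2 -201 46; python3 - <<'E'
from h import *
p,d=camera("side"); cv2.imwrite("pics/s1.png",cv2.resize(p[200:400,200:480,::-1],None,fx=2.8,fy=2.8))
E
```

```text
shift [-0.6 -0.8 63.3] turn [ 0.01 -0.01  0.07] q6 -12.3 t 5.2
```

View pics/s1.png

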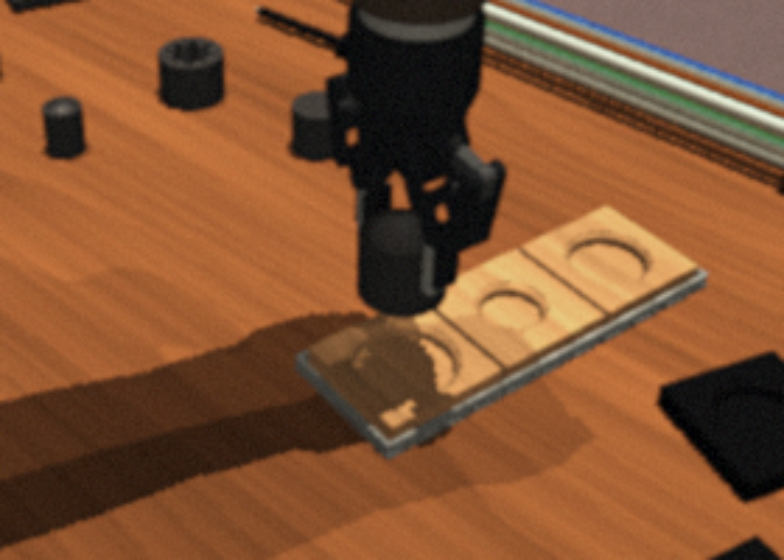

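The large mould is held upright (400,260), above its pocket (410,355).

Call:
play_rows:
  increments:
    - [[-0.5, -1, 12], [0, 0, 0], 0.6]
    - [[-0.5, -1, 27], [0, 0, 0], 0.6]
    - [[-0.5, -1, 42], [0, 0, 0], 0.6]
    - [[-0.5, -1, 52], [0, 0, 0], 0.6]
    - [[-0.5, -1, 58], [0, 0, 0], 0.6]
    - [[-0.5, -1, 61], [0, 0, 0], 0.6]
    - [[-0.5, -1, 63], [0, 0, 0], 0.6]
    - [[-0.5, -1, 63], [0, 0, 0], 0.6]
    - [[-0.5, -1, 63], [0, 0, 0], 0.6]

```text
time: 6.15
ee_pos: [0.4563, -0.2019, 0.0468]
tcp_rot: [-180.0, 0.0, 168.5]
wrist_force: [0.1, -0.1, -1.5]
opening: 0.0549
grasp_force: 37.7
```

Call:
play_rows:
  increments:
    - [[0, 0, 0.5], [0, 0, 0], 0.6]
    - [[0, 0, 1], [0, 0, 0], 0.6]
    - [[0, 0, 1.5], [0, 0, 0], 0.6]
    - [[0, 0, 1.5], [0, 0, 0], 0.6]
    - [[0, 0, 1.5], [0, 0, 0], 0.6]

```text
time: 6.65
ee_pos: [0.4561, -0.2018, 0.0448]
tcp_rot: [-180.0, 0.0, 168.5]
wrist_force: [-0.8, -0.3, -1.8]
opening: 0.0548
grasp_force: 37.7
```

Call:
play_rows:
  increments:
    - [[0, 0, 0.4], [0, 0, 0], 0.6]
    - [[0, 0, 0.8], [0, 0, 0], 0.6]
    - [[0, 0, 0.8], [0, 0, 0], 0.6]
    - [[0, 0, 0.8], [0, 0, 0], 0.6]

```text
time: 7.05
ee_pos: [0.4561, -0.2018, 0.0442]
tcp_rot: [-180.0, 0.0, 168.5]
wrist_force: [-1.5, 0.1, 0.7]
opening: 0.0549
grasp_force: 38.1
```

Call:
play_rows:
  increments:
    - [[0, 0, 0.4], [0, 0, 0], 0.6]
    - [[0, 0, 0.5], [0, 0, 0], 0.6]
    - [[0, 0, 0.5], [0, 0, 0], 0.6]

```text
time: 7.35
ee_pos: [0.4561, -0.2018, 0.0442]
tcp_rot: [-180.0, 0.0, 168.5]
wrist_force: [-3.9, 1.3, 6.6]
opening: 0.0552
grasp_force: 38.5
```

Seated. Release and go up.

Call:
play_rows:
  increments:
    - [[0, 0, 0], [0, 0, 0], 0.3]
    - [[0, 0, 0], [0, 0, 0], 0.2]
    - [[0, 0, 0], [0, 0, 0], 0.1]
    - [[0, 0, 0], [0, 0, 0], 0]
    - [[0, 0, 0], [0, 0, 0], 0]
    - [[0, 0, 0], [0, 0, 0], 0]
    - [[0, 0, 0], [0, 0, 0], 0]
    - [[0, 0, -10], [0, 0, 0], 0]
    - [[0, 0, -25], [0, 0, 0], 0]
    - [[0, 0, -45], [0, 0, 0], 0]
    - [[0, 0, -65], [0, 0, 0], 0]
    - [[0, 0, -76], [0, 0, 0], 0]
    - [[0, 0, -76], [0, 0, 0], 0]
    - [[0, 0, -76], [0, 0, 0], 0]

```text
time: 8.75
ee_pos: [0.4561, -0.2018, 0.1194]
tcp_rot: [-180.0, 0.0, 168.5]
wrist_force: [0.0, -0.1, -0.1]
opening: 0.0855
grasp_force: 0.0
```

```bash
python3 go.py 474.5 172.4 120
```

```text
shift [ 56.4 370.4  -0.7] turn [-0.    0.01  0.03] q6 -12.4 t 8.75
```

Call:
play_rows:
  increments:
    - [[6, 40, 0], [0, 0, 0], 0]
    - [[12, 80, 0], [0, 0, 0], 0]
    - [[18, 120, 0], [0, 0, 0], 0]
    - [[24, 160, 0], [0, 0, 0], 0]
    - [[30, 200, 0], [0, 0, 0], 0]
    - [[37, 240, 0], [0, 0, 0], 0]
    - [[43, 280, 0], [0, 0, 0], 0]
    - [[49, 320, 0], [0, 0, 0], 0]
    - [[54, 352, 0], [0, 0, 0], 0]
    - [[56.5, 370.5, 0], [0, 0, 0], 0]
    - [[56.5, 370.5, 0], [0, 0, 0], 0]
    - [[56.5, 370.5, 0], [0, 0, 0], 0]
    - [[56.5, 370.5, 0], [0, 0, 0], 0]
    - [[56.5, 370.5, 0], [0, 0, 0], 0]

```text
time: 10.15
ee_pos: [0.4743, 0.1716, 0.1193]
tcp_rot: [-180.0, -0.0, 168.5]
wrist_force: [0.5, 0.3, -0.3]
opening: 0.0853
grasp_force: 0.0
```

```bash
python3 go.py 474.5 172.4 34; python3 - <<'E'
from meas import *
D=camera("side"); objs("side",*D,{"small":(.4735,.1715)})
D=camera("top"); objs("top",*D,{"large":(.456,-.201)}); W=cloud("top",D[1])
m=(np.hypot(W[...,0]-.456,W[...,1]+.201)<.025)&(W[...,2]>.034); q=W[m]
c=m&(np.hypot(W[...,0]-.456,W[...,1]+.201)>.022); print(np.median(W[c][:,2]))
m=(np.hypot(W[...,0]-.456,W[...,1]+.201)<.04)&(W[...,2]>.04);q=(W[m][:,:2]*1000).astype(np.float32);print(cv2.minEnclosingCircle(q),q.mean(0))
E
```

```text
shift [-0.   0.8 85.3] turn [-0.02 -0.01 -0.04] q6 31.4 t 10.15
small side mean [0.4717 0.1693] circ [472.8 170.1] 17.3 z [0.0354 0.0396 0.0425] 118
large top mean [ 0.4562 -0.1999] circ [ 455.9 -200.2] 28.3 z [0.0364 0.0427 0.0488] 310
0.0512829291135897
((455.8001708984375, -200.36141967773438), 28.25583267211914) [ 456.23203 -200.05283]
```

Large rim sits at 51 mm, so it is fully down and centred. On to the small one.

Call:
play_rows:
  increments:
    - [[0, 0, 15], [0, 0, 0], 0]
    - [[0, 0, 30], [0, 0, 0], 0]
    - [[0, 0, 45], [0, 0, 0], 0]
    - [[0, 0, 60], [0, 0, 0], 0]
    - [[0, 0, 74], [0, 0, 0], 0]
    - [[0, 0, 81], [0, 0, 0], 0]
    - [[0, 0, 85], [0, 0, 0], 0]
    - [[0, 0, 85], [0, 0, 0], 0.2]
    - [[0, 0, 85], [0, 0, 0], 0.35]
    - [[0, 0, 85], [0, 0, 0], 0.45]
    - [[0, 0, 85], [0, 0, 0], 0.52]
    - [[0, 0, 85], [0, 0, 0], 0.58]
    - [[0, 0, 85], [0, 0, 0], 0.65]
    - [[0, 0, 85], [0, 0, 0], 0.75]
    - [[0, 0, 85], [0, 0, 0], 0.85]
    - [[0, 0, 85], [0, 0, 0], 0.85]
    - [[0, 0, 85], [0, 0, 0], 0.85]
    - [[0, 0, 85], [0, 0, 0], 0.85]
  grip_force: 35

```text
time: 12.05
ee_pos: [0.4746, 0.1726, 0.0349]
tcp_rot: [180.0, 0.0, 168.5]
wrist_force: [0.1, 0.0, 5.4]
opening: 0.0307
grasp_force: 34.7
```

```bash
python3 go.py 546.4 -219.3 110
```

```text
shift [-148.3 -369.8  -75.1] turn [0.02 0.04 0.03] q6 31.5 t 12.05
```

Call:
play_rows:
  increments:
    - [[0, 0, -10], [0, 0, 0], 0.85]
    - [[0, 0, -25], [0, 0, 0], 0.85]
    - [[0, 0, -45], [0, 0, 0], 0.85]
    - [[0, 0, -65], [0, 0, 0], 0.85]
    - [[-6, -15, -75], [0, 0, 0], 0.85]
    - [[-18, -45, -75], [0, 0, 0], 0.85]
    - [[-32, -80, -75], [0, 0, 0], 0.85]
    - [[-46, -115, -75], [0, 0, 0], 0.85]
    - [[-60, -150, -75], [0, 0, 0], 0.85]
    - [[-74, -185, -75], [0, 0, 0], 0.85]
    - [[-88, -220, -75], [0, 0, 0], 0.85]
    - [[-102, -255, -75], [0, 0, 0], 0.85]
    - [[-116, -290, -75], [0, 0, 0], 0.85]
    - [[-128, -320, -75], [0, 0, 0], 0.85]
    - [[-138, -345, -75], [0, 0, 0], 0.85]
    - [[-145, -362, -75], [0, 0, 0], 0.85]
    - [[-148, -370, -75], [0, 0, 0], 0.85]
    - [[-148, -370, -75], [0, 0, 0], 0.85]
    - [[-148, -370, -75], [0, 0, 0], 0.85]
    - [[-148, -370, -75], [0, 0, 0], 0.85]

```text
time: 14.05
ee_pos: [0.5458, -0.2184, 0.1096]
tcp_rot: [180.0, -0.0, 168.6]
wrist_force: [0.1, -0.3, -0.2]
opening: 0.0313
grasp_force: 34.8
```

```bash
python3 go.py 546.4 -219.3 46; python3 - <<'E'
from h import *
p,d=camera("side"); cv2.imwrite("pics/s2.png",cv2.resize(p[200:400,200:480,::-1],None,fx=2.8,fy=2.8))
E
```

```text
shift [-0.7 -0.8 63.6] turn [ 0.01 -0.    0.1 ] q6 -10.4 t 14.05
```

View pics/s2.png

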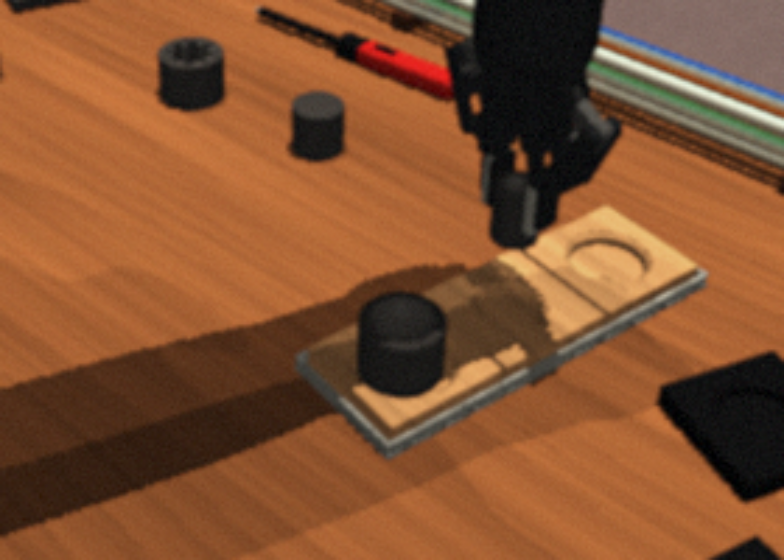

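The small mould is held upright at (513,210) over the middle pocket, and the large one stands seated at (402,345).

Call:
play_rows:
  increments:
    - [[-0.5, -1, 12], [0, 0, 0], 0.85]
    - [[-0.5, -1, 27], [0, 0, 0], 0.85]
    - [[-0.5, -1, 42], [0, 0, 0], 0.85]
    - [[-0.5, -1, 52], [0, 0, 0], 0.85]
    - [[-0.5, -1, 58], [0, 0, 0], 0.85]
    - [[-0.5, -1, 62], [0, 0, 0], 0.85]
    - [[-0.5, -1, 64], [0, 0, 0], 0.85]
    - [[-0.5, -1, 64.5], [0, 0, 0], 0.85]
    - [[-0.5, -1, 64.5], [0, 0, 0], 0.85]
    - [[-0.5, -1, 64.5], [0, 0, 0], 0.85]

```text
time: 15.1
ee_pos: [0.5464, -0.2207, 0.0455]
tcp_rot: [-180.0, 0.0, 168.5]
wrist_force: [0.0, -0.5, -0.6]
opening: 0.0307
grasp_force: 34.8
```

Call:
play_rows:
  increments:
    - [[0, 0, 0.4], [0, 0, 0], 0.85]
    - [[0, 0, 0.8], [0, 0, 0], 0.85]
    - [[0, 0, 0.8], [0, 0, 0], 0.85]
    - [[0, 0, 0.8], [0, 0, 0], 0.85]

```text
time: 15.5
ee_pos: [0.5461, -0.2206, 0.0442]
tcp_rot: [-180.0, -0.0, 168.5]
wrist_force: [-0.1, -0.0, -0.1]
opening: 0.0311
grasp_force: 34.8
```

Call:
play_rows:
  increments:
    - [[0, 0, 0.4], [0, 0, 0], 0.85]
    - [[0, 0, 0.6], [0, 0, 0], 0.85]
    - [[0, 0, 0.6], [0, 0, 0], 0.85]
    - [[0, 0, 0.6], [0, 0, 0], 0.85]

```text
time: 15.9
ee_pos: [0.5462, -0.2206, 0.0439]
tcp_rot: [-180.0, 0.0, 168.5]
wrist_force: [-2.5, 0.6, 5.4]
opening: 0.031
grasp_force: 35.0
```

Call:
play_rows:
  increments:
    - [[0, 0, 0], [0, 0, 0], 0.6]
    - [[0, 0, 0], [0, 0, 0], 0.5]
    - [[0, 0, 0], [0, 0, 0], 0.3]
    - [[0, 0, 0], [0, 0, 0], 0.1]
    - [[0, 0, 0], [0, 0, 0], 0]
    - [[0, 0, 0], [0, 0, 0], 0]
    - [[0, 0, 0], [0, 0, 0], 0]
    - [[0, 0, -10], [0, 0, 0], 0]
    - [[0, 0, -25], [0, 0, 0], 0]
    - [[0, 0, -45], [0, 0, 0], 0]
    - [[0, 0, -65], [0, 0, 0], 0]
    - [[0, 0, -76], [0, 0, 0], 0]
    - [[0, 0, -76], [0, 0, 0], 0]
    - [[0, 0, -76], [0, 0, 0], 0]

```text
time: 17.3
ee_pos: [0.5462, -0.2206, 0.1195]
tcp_rot: [-180.0, 0.0, 168.5]
wrist_force: [-0.5, -0.3, -0.5]
opening: 0.0853
grasp_force: 0.0
```

```bash
python3 go.py 491.1 325 120
```

```text
shift [ 1.624e+02  5.238e+02 -5.000e-01] turn [-0.    0.01  0.04] q6 -10.5 t 17.3
```

Call:
play_rows:
  increments:
    - [[11, 36, 0], [0, 0, 0], 0]
    - [[22, 72, 0], [0, 0, 0], 0]
    - [[34, 110, 0], [0, 0, 0], 0]
    - [[46, 148, 0], [0, 0, 0], 0]
    - [[58, 186, 0], [0, 0, 0], 0]
    - [[70, 224, 0], [0, 0, 0], 0]
    - [[81, 262, 0], [0, 0, 0], 0]
    - [[93, 300, 0], [0, 0, 0], 0]
    - [[105, 338, 0], [0, 0, 0], 0]
    - [[117, 376, 0], [0, 0, 0], 0]
    - [[128, 414, 0], [0, 0, 0], 0]
    - [[140, 452, 0], [0, 0, 0], 0]
    - [[152, 490, 0], [0, 0, 0], 0]
    - [[159, 512, 0], [0, 0, 0], 0]
    - [[162.5, 524, 0], [0, 0, 0], 0]
    - [[162.5, 524, 0], [0, 0, 0], 0]
    - [[162.5, 524, 0], [0, 0, 0], 0]
    - [[162.5, 524, 0], [0, 0, 0], 0]

```text
time: 19.1
ee_pos: [0.4913, 0.324, 0.1195]
tcp_rot: [-180.0, -0.0, 168.5]
wrist_force: [-0.8, -0.4, 0.9]
opening: 0.0851
grasp_force: 0.0
```

```bash
python3 go.py 491.1 325 34; python3 - <<'E'
from meas import *
D=camera("top"); W=cloud("top",D[1])
for k,x,y,r in(("large",.456,-.201,.022),("small",.5464,-.2195,.0118)):
    h=np.hypot(W[...,0]-x,W[...,1]-y); print(k,np.median(W[(h>r)&(h<.026)&(W[...,2]>.035)][:,2]))
    q=(W[(h<.035)&(W[...,2]>.04)][:,:2]*1000).astype(np.float32);print(cv2.minEnclosingCircle(q),q.mean(0))
E
```

```text
shift [ 0.4  1.  85.5] turn [-0.03 -0.01 -0.04] q6 45.0 t 19.1
large 0.051426690891559934
((456.1814270019531, -200.06040954589844), 28.26528549194336) [ 456.0795  -200.23807]
small 0.050713237848848014
((545.9744873046875, -218.56761169433594), 16.0482177734375) [ 546.1845  -218.46436]
```

Small is seated too. Next, the medium.

Call:
play_rows:
  increments:
    - [[0, 0, 15], [0, 0, 0], 0]
    - [[0, 0, 30], [0, 0, 0], 0]
    - [[0, 0, 45], [0, 0, 0], 0]
    - [[0, 0, 60], [0, 0, 0], 0]
    - [[0, 0, 74], [0, 0, 0], 0]
    - [[0, 0, 81], [0, 0, 0], 0]
    - [[0, 0, 85], [0, 0, 0], 0]
    - [[0, 0, 85], [0, 0, 0], 0.2]
    - [[0, 0, 85], [0, 0, 0], 0.3]
    - [[0, 0, 85], [0, 0, 0], 0.4]
    - [[0, 0, 85], [0, 0, 0], 0.46]
    - [[0, 0, 85], [0, 0, 0], 0.52]
    - [[0, 0, 85], [0, 0, 0], 0.6]
    - [[0, 0, 85], [0, 0, 0], 0.72]
    - [[0, 0, 85], [0, 0, 0], 0.72]
    - [[0, 0, 85], [0, 0, 0], 0.72]
    - [[0, 0, 85], [0, 0, 0], 0.72]
  grip_force: 35

```text
time: 20.85
ee_pos: [0.4914, 0.3255, 0.0354]
tcp_rot: [179.9, 0.1, 168.5]
wrist_force: [0.0, -0.3, 5.8]
opening: 0.0427
grasp_force: 35.8
```

```bash
python3 go.py 636.6 -237.6 115
```

```text
shift [-254.3 -522.9  -79.9] turn [0.05 0.05 0.03] q6 45.0 t 20.85
```

Call:
play_rows:
  increments:
    - [[0, 0, -10], [0, 0, 0], 0.72]
    - [[0, 0, -25], [0, 0, 0], 0.72]
    - [[0, 0, -45], [0, 0, 0], 0.72]
    - [[0, 0, -67], [0, 0, 0], 0.72]
    - [[-7, -15, -80], [0, 0, 0], 0.72]
    - [[-22, -45, -80], [0, 0, 0], 0.72]
    - [[-39, -80, -80], [0, 0, 0], 0.72]
    - [[-58, -120, -80], [0, 0, 0], 0.72]
    - [[-78, -160, -80], [0, 0, 0], 0.72]
    - [[-97, -200, -80], [0, 0, 0], 0.72]
    - [[-117, -240, -80], [0, 0, 0], 0.72]
    - [[-136, -280, -80], [0, 0, 0], 0.72]
    - [[-156, -320, -80], [0, 0, 0], 0.72]
    - [[-175, -360, -80], [0, 0, 0], 0.72]
    - [[-195, -400, -80], [0, 0, 0], 0.72]
    - [[-213, -438, -80], [0, 0, 0], 0.72]
    - [[-229, -470, -80], [0, 0, 0], 0.72]
    - [[-242, -498, -80], [0, 0, 0], 0.72]
    - [[-251, -516, -80], [0, 0, 0], 0.72]
    - [[-254, -523, -80], [0, 0, 0], 0.72]

```text
time: 22.85
ee_pos: [0.6355, -0.2405, 0.1146]
tcp_rot: [-180.0, -0.0, 168.4]
wrist_force: [-0.4, 0.1, -1.8]
opening: 0.0431
grasp_force: 35.8
```

Call:
play_rows:
  increments:
    - [[0, 0, 0], [0, 0, 0], 0.72]
    - [[0, 0, 0], [0, 0, 0], 0.72]
    - [[0, 0, 0], [0, 0, 0], 0.72]

```text
time: 23.15
ee_pos: [0.6359, -0.2367, 0.1149]
tcp_rot: [180.0, 0.0, 168.6]
wrist_force: [0.7, 0.2, -0.5]
opening: 0.0429
grasp_force: 35.8
```

```bash
python3 go.py 636.6 -237.6 46; python3 - <<'E'
from h import *
p,d=camera("side"); cv2.imwrite("pics/s3.png",cv2.resize(p[200:400,200:480,::-1],None,fx=2.8,fy=2.8))
E
```

```text
shift [-0.9 -0.7 68.9] turn [0.01 0.   0.1 ] q6 -9.0 t 23.15
```

View pics/s3.png

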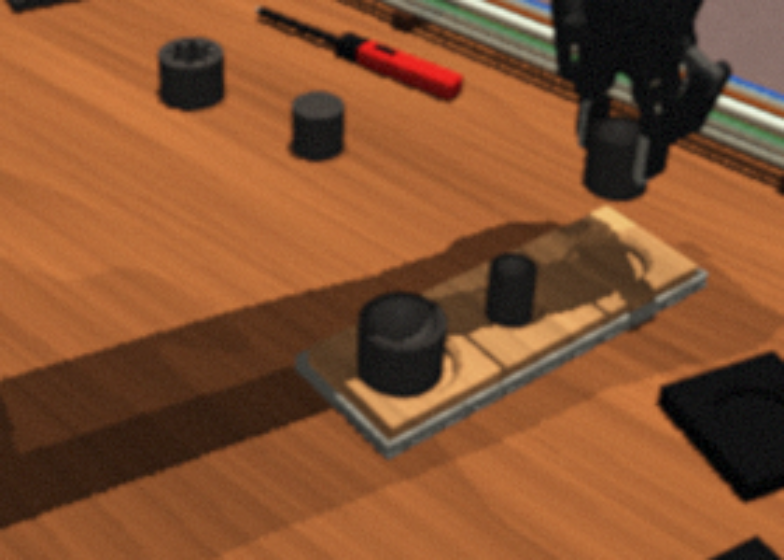

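The medium mould is held upright at (615,155) over the far pocket, and the large and small ones stand in theirs.

Call:
play_rows:
  increments:
    - [[-0.5, -0.5, 12], [0, 0, 0], 0.72]
    - [[-0.5, -0.5, 27], [0, 0, 0], 0.72]
    - [[-0.5, -0.5, 42], [0, 0, 0], 0.72]
    - [[-0.5, -0.5, 54], [0, 0, 0], 0.72]
    - [[-0.5, -0.5, 62], [0, 0, 0], 0.72]
    - [[-0.5, -0.5, 67], [0, 0, 0], 0.72]
    - [[-0.5, -0.5, 69], [0, 0, 0], 0.72]
    - [[-0.5, -0.5, 69.5], [0, 0, 0], 0.72]
    - [[-0.5, -0.5, 69.5], [0, 0, 0], 0.72]
    - [[-0.5, -0.5, 69.5], [0, 0, 0], 0.72]

```text
time: 24.2
ee_pos: [0.6367, -0.2385, 0.0457]
tcp_rot: [-180.0, 0.1, 168.5]
wrist_force: [-0.3, -0.3, -1.3]
opening: 0.0429
grasp_force: 35.8
```

Call:
play_rows:
  increments:
    - [[0, 0, 0.4], [0, 0, 0], 0.72]
    - [[0, 0, 0.8], [0, 0, 0], 0.72]
    - [[0, 0, 0.8], [0, 0, 0], 0.72]
    - [[0, 0, 0.8], [0, 0, 0], 0.72]

```text
time: 24.6
ee_pos: [0.6365, -0.2384, 0.0444]
tcp_rot: [-180.0, 0.0, 168.5]
wrist_force: [-0.2, 0.9, 0.9]
opening: 0.0427
grasp_force: 35.9
```

Call:
play_rows:
  increments:
    - [[0, 0, 0.4], [0, 0, 0], 0.72]
    - [[0, 0, 0.5], [0, 0, 0], 0.72]
    - [[0, 0, 0.5], [0, 0, 0], 0.72]

```text
time: 24.9
ee_pos: [0.6365, -0.2384, 0.0444]
tcp_rot: [-180.0, 0.0, 168.5]
wrist_force: [-2.3, 0.6, 5.0]
opening: 0.0428
grasp_force: 36.2
```

Call:
play_rows:
  increments:
    - [[0, 0, 0], [0, 0, 0], 0.45]
    - [[0, 0, 0], [0, 0, 0], 0.35]
    - [[0, 0, 0], [0, 0, 0], 0.2]
    - [[0, 0, 0], [0, 0, 0], 0.1]
    - [[0, 0, 0], [0, 0, 0], 0]
    - [[0, 0, 0], [0, 0, 0], 0]
    - [[0, 0, 0], [0, 0, 0], 0]
    - [[0, 0, -10], [0, 0, 0], 0]
    - [[0, 0, -25], [0, 0, 0], 0]
    - [[0, 0, -45], [0, 0, 0], 0]
    - [[0, 0, -65], [0, 0, 0], 0]
    - [[0, 0, -80], [0, 0, 0], 0]
    - [[0, 25, -95], [0, 0, 0], 0]
    - [[0, 60, -100], [0, 0, 0], 0]
    - [[0, 100, -100], [0, 0, 0], 0]
    - [[0, 140, -100], [0, 0, 0], 0]
    - [[0, 160, -100], [0, 0, 0], 0]
    - [[0, 160, -100], [0, 0, 0], 0]
    - [[0, 160, -100], [0, 0, 0], 0]

```text
time: 26.8
ee_pos: [0.6683, -0.0818, 0.1442]
tcp_rot: [-180.0, 0.0, 168.6]
wrist_force: [-1.0, -0.6, -0.5]
opening: 0.0855
grasp_force: 0.0
```

```bash
python3 - <<'E'
from meas import *
D=camera("top"); W=cloud("top",D[1])
for k,x,y,r in(("large",.456,-.201,.022),("small",.5464,-.2195,.0118),("med",.6366,-.238,.0175)):
    h=np.hypot(W[...,0]-x,W[...,1]-y); print(k,np.median(W[(h>r)&(h<.026)&(W[...,2]>.035)][:,2]))
    q=(W[(h<.035)&(W[...,2]>.04)][:,:2]*1000).astype(np.float32);print(cv2.minEnclosingCircle(q),q.mean(0))
cv2.imwrite("pics/end.png",cv2.resize(D[0][195:345,340:440,::-1],None,fx=4,fy=4,interpolation=2))
objs("top",*D,{"optic":(.605,.164),"puck":(.618,.027)})
E
```

```text
large 0.05052660119921705
((456.0544128417969, -200.49644470214844), 28.20684242248535) [ 455.7774 -201.8942]
small 0.05039581721970325
((546.5531616210938, -218.87118530273438), 16.240501403808594) [ 546.213   -218.56335]
med 0.05050722642864441
((636.3551635742188, -237.30902099609375), 22.80768585205078) [ 636.76666 -236.72943]
optic top mean [0.6044 0.1642] circ [605.1 165.2] 29.2 z [0.0378 0.042  0.045 ] 269
puck top mean [0.6178 0.0264] circ [618.5  26.3] 22.2 z [0.0383 0.0421 0.0456] 267
```

View pics/end.png

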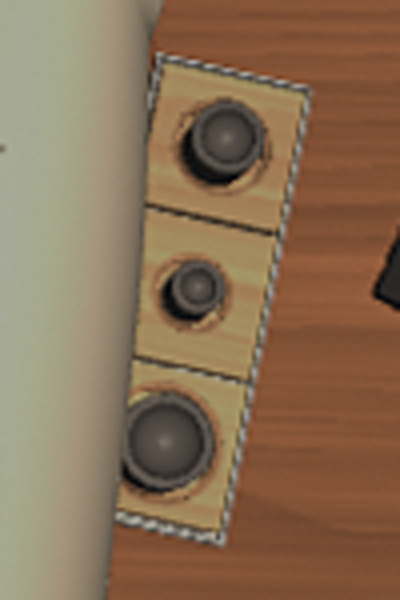

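All three stand dish-up in their pockets at (228,138), (197,288) and (165,442), with rims at about 51 mm. The optic mould and the puck have not moved.

```bash
python3 -c "
from workcell import workorder; print(workorder.job_done())"
```

```text
the job is handed in; nothing more can be done
None
```

The job is handed in: all three dished moulds stand upright, dish up, fully down in the pockets of their own size; the puck and optic mould measured unmoved, and the paddle and lighter were not touched.

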